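Try the centrifuge lid, free its catch if it is caught, and hold it open

TASK

Before anything else, give the centrifuge lid a gentle tug upwards by its handle to find out whether its catch is holding it; only if it is caught, slide the release tab on the front deck to the left (seen from the robot) all the way to its stop. Then raise the lid well past half a right angle (about 50 degrees) so the rotor can be inspected; the lid falls shut by itself, so finish while still holding it open. Do not force the lid, and leave the other things on the bench alone.

Things in the scene. Friction and masses are not known exactly. Their poses are not given: they have to be found in the camera images.
- centrifuge: Small white bench centrifuge fixed to the bench, 270 mm deep (its x) x 220 mm wide (its y) x 120 mm tall; origin at the centre of its underside, its x points away from its front, y to its left (as one stands in front of it), z up. The flat front deck (75 mm deep, top 120 mm up) carries the release tab; the lid covers the rest.
- lid (a joint): Lid hinge: 0 shut, grows as the front edge rises, stop at 1.35 rad. The lid is a grey plate 180 x 200 x 10 mm, about 0.35 to 0.6 kg, its top 132 mm up; it falls shut when let go. When caught it still has play of about 0.02 rad (4 mm at its front edge, 3.5 mm at the handle) and then stops hard; when free it just lifts. The catch inside cannot be seen.
- lid_handle (a point): Middle of the lid's steel handle bar: a round bar 12 mm thick and 100 mm long along the centrifuge's y, on two end posts; its centre is 32 mm above the lid's top (164 mm above the bench when shut) and 155 mm in front of the hinge axis, so the handle describes a circle about lid_hinge.
- lid_hinge (a point): Middle of the lid's hinge axis, which runs along the centrifuge's y at the rear edge, 126 mm above the bench.
- release (a joint): Release slide, m: 0 to 0.001 at the start, 0.022 at its stop; grows along the centrifuge's +y (to its left). Friction about 2.5 N; it stays where it is put. Pushing it to its stop draws a caught catch aside for good, so it can be left before lifting the lid.
- release_tab (a point): Centre of the top of the release tab: an upright steel block 18 mm (centrifuge x) x 24 mm (y) x 25 mm tall above the front deck, top 146 mm above the bench, on the centrifuge's centre line at the start.
- rack: Bystander, to be left alone: the white tube rack, 160 x 70 x 45 mm; origin at the centre of its underside
- reagent: Bystander, to be left alone: the amber bottle, 60 mm across, 130 mm tall; origin at the centre of its underside
- beaker: Bystander, to be left alone: the glass beaker, 70 mm across, 85 mm tall; origin at the centre of its underside
- jar: Bystander, to be left alone: the white jar, 60 mm across, 75 mm tall; origin at the centre of its underside
- tipbox: Bystander, to be left alone: the clear open tip box, 120 x 85 x 50 mm; origin at the centre of its underside
- spatula: Bystander, to be left alone: the spatula, 180 mm long; origin at the centre of its underside (spatula: lies along its x, its origin on the bench)
- blockheater: Bystander, to be left alone: the aluminium heating block, 110 x 80 x 50 mm; origin at the centre of its underside

How it is judged:
By the outcome, as a careful person would: the job done as asked, in the order asked, and still so for the second after the job is handed in, while the arm keeps its last pose, push and grip.
It also fails if it takes over 58 s, if anything falls off the work surface, if the arm or the gripper's body presses on something with over 40 N, if the wrist force passes 120 N, or if a joint passes its speed limit or range.

ROBOT

A 6-joint arm with a two-finger parallel gripper is mounted at the origin on the work surface. World frame = base frame: x ahead of the robot, y to its left, z up, the work surface at z = 0. Lengths are in m, angles in rad, forces in N, time in s.
With the tool pointing down it reaches from about 0.35 to 0.775 m from the base axis. Payload 5.5 kg.
Tool frame: the origin (TCP) lies between the finger pads; the fingertips stand 11 mm ahead of it and the grasp point (between the pads) lies 8 mm behind it (tips_ahead is the distance from the TCP to the fingertips, in m); z points along the fingers, y is the line along which they close (so a half turn about z gives the same grasp; the last joint's range is limited). The gripper opens to 85 mm and grips with 20 to 120 N. Pads are 22 mm wide; open, the fingers measure 114 mm over their backs; the gripper's body (76 mm by 85 mm) begins 54 mm behind the grasp point. The pads swing forward as they close: fully open they stand 13 mm farther back than shut.
Start: joints at [1.099, 0.313, 0.046, 1.304, 0, 1.431], TCP at [0.187, 0.544, 0.242] pointing down, gripper open.
Joint ranges: [-2.76, 2.76], [-0.86, 1.69], [-1.03, 1.26], [-2.2, 2.34], [-1.47, 1.5], [-3.14, 3.14]. Speed limits (rad/s): [2.57, 2.57, 3.14, 3.14, 3.14, 3.14].

INTERFACE

Orientations are given as a unit quaternion [w, x, y, z].
In Python, from workcell import * gives the robot as it stands. The module is installed in compiled form; this text tells all that it offers.
- The arm moves only by the tool jog_arm, never from a script. Its argument "moves" is a list of rows, each an object with "fingers": the closure, from 0 (fully open) to 1 (shut); "slide": the shift along the tool's x, y, z in mm, a list of three; "angular": the turn, a rotation vector about the tool's x, y, z in degrees, a list of three. A call has 1 to 10 rows; each row is the pose to reach, as a shift and turn from the pose commanded when the call began, along the tool's axes at that moment; what a row does not reach only later rows make up. A row lasts 1/12 s, in which the tool goes at most 41.7 mm and 7.16 degrees, less where a joint would pass 70% of its speed; a pose out of reach is approached as far as the arm can. A call with a gripper value outside its range is refused whole. The fingers move at their own pace and stop on an object; "squeeze" is the grip in N (left out, the last holds). Time passes only in rows, so rows that repeat a pose let the fingers close. It gives the time, the measured TCP pose, the force, the opening and the grip force at its end, in the units of the state.
- get_state(): the state, without advancing time (a new reading comes with each control period).
- read_camera(name): name is "scene" or "top" or "wrist"; returns a dict with "color" (420x560x3 uint8, red, green, blue), "fovy" (degrees; the focal length in pixels is half the picture's height over the tangent of half this angle, whatever the lens; pixels are square), "cx", "cy" (the principal point, pixels), "world_from_camera" (4x4, takes a point from camera to world coordinates); the wrist camera has in their place "tool_from_camera" (4x4, takes a point from camera to tool coordinates, whose origin is the TCP and whose axes are the flange's). Camera axes: x right, y down, z forward; pixel columns grow to the right and rows downward; lengths in m; the calibration is good to about 2 mm. A picture is of the moment at which its call begins: read the wrist's pose just before it. There is no depth.
- hand_in(): hands the job in; it is judged then, once.
Trained networks look in a picture, given as the dict that the camera call returned (one of the last four; its "shot" number tells which), for a name from the list of things; names that differ only in an ending like _2 or _b are one class to them, and where a whole thing is asked for, a point or a joint stands for the part that bears it (a point fixed in the world has none). Each returns a list of dicts, best first, with "p" (0 to 1); they miss things now and then, are a little off and sometimes report something else, mostly with a low value. They report only what shows in the picture. A call takes as long as a camera call.
- look_for(target, picture): "point" ([column, row] in pixels, amid what is visible of it).
- tip_of(target, picture): "point" ([column, row] in pixels: a listed point, or the origin of a listed thing).
The state is a dict: "clock": time; "joint_pos": joint angles; "qvel": joint speeds; "tau": joint torques, N m; "tcp_pos": TCP position; "orientation": TCP orientation; "wrist_force": force on the tool from outside, world axes, zero at the start; "ft_torque": the same for the moment, N m; "finger_gap": finger opening in m; "grip_force": force on a finger pad.
Only numpy, scipy, OpenCV 4.12 (cv2) and the standard library are available. Lean on these libraries where they do the work, as an engineer would, in place of code of your own. Each camera call takes 0.05 s, during which the arm holds its last target. There are 200 camera calls.

## Working session

There is one attempt and no reset: what is moved stays moved. The work goes in short steps, Python scripts to look and compute and a tool call to move; the robot and the scene stay as the last step left them, time stands still between calls to the robot, and variables do not carry over. Pictures are saved under pics/ and viewed, at most 10 in all, crops included, and the job is handed in when it is done.

Besides the shell and the picture viewer there is one more tool, called by a JSON object that holds its "api" and its "payload", one argument or row to a line. jog_arm: Moves the arm, as the interface text tells. Its arguments: {"type":"object","properties":{"moves":{"type":"array","items":{"type":"object","properties":{"fingers":{"type":"number"},"slide":{"type":"array","items":{"type":"number"}},"angular":{"type":"array","items":{"type":"number"}}}}},"squeeze":{"type":"number"}},"required":["moves"]}

```bash
mkdir -p pics
cat > h.py <<'E'
from workcell import *
import numpy as np, cv2
from scipy.spatial.transform import Rotation as R
def Rq(q): return R.from_quat([q[1],q[2],q[3],q[0]])
def ray(p,px,T):
    f=p["color"].shape[0]/2/np.tan(np.radians(p["fovy"])/2)
    d=np.array([(px[0]-p["cx"])/f,(px[1]-p["cy"])/f,1.])
    return T[:3,3],T[:3,:3]@d
def wT(p,s):
    if "world_from_camera" in p: return np.array(p["world_from_camera"])
    T=np.eye(4);T[:3,:3]=Rq(s["orientation"]).as_matrix();T[:3,3]=s["tcp_pos"]
    return T@np.array(p["tool_from_camera"])
def atz(p,px,z,s=None):
    o,d=ray(p,px,wT(p,s)); return o+d*(z-o[2])/d[2]
def save(p,n): cv2.imwrite("pics/"+n+".png",cv2.cvtColor(p["color"],cv2.COLOR_RGB2BGR))
E
python3 - <<'E'
from h import *
s=get_state();print(s)
Z=dict(lid_handle=.164,release_tab=.146,lid_hinge=.126,centrifuge=0,rack=0,reagent=0,beaker=0,jar=0,tipbox=0,blockheater=0,spatula=0)
for c in("scene","top"):
    p=read_camera(c);save(p,c)
    for t,z in Z.items():
        for r in tip_of(t,p)[:2]: print(c,t,round(r["p"],2),np.round(r["point"]),np.round(atz(p,r["point"],z),3))
E
```

```text
{'clock': 0.0, 'joint_pos': array([1.09939094e+00, 3.14005242e-01, 4.49868417e-02, 1.30363443e+00,
       3.71317971e-06, 1.43121589e+00]), 'qvel': array([0.00052514, 0.00113028, 0.00020923, 0.00045171, 0.00100844,
       0.00040344]), 'tau': array([-7.36981565e-04, -4.80623424e+01,  2.98535728e+01,  1.93189911e-02,
       -2.68145022e-04,  3.78600276e-06]), 'tcp_pos': array([0.18708446, 0.5431828 , 0.24140934]), 'orientation': array([-2.80954691e-04,  1.65152275e-01,  9.86267643e-01, -8.84714221e-04]), 'wrist_force': array([-0.10610627, -0.06899968,  0.32749729]), 'ft_torque': array([ 0.02296847, -0.00346392, -0.00113341]), 'grip_force': 0.0, 'finger_gap': 0.08536159514127124}
scene lid_handle 0.88 [281. 217.] [0.589 0.058 0.164]
scene release_tab 0.59 [285. 204.] [0.534 0.083 0.146]
scene lid_hinge 0.86 [281. 267.] [0.731 0.031 0.126]
scene centrifuge 0.79 [282. 250.] [0.617 0.058 0.   ]
scene rack 0.66 [340. 241.] [0.621 0.249 0.   ]
scene reagent 0.78 [221. 254.] [ 0.593 -0.137  0.   ]
scene reagent 0.29 [285. 201.] [0.437 0.103 0.   ]
scene beaker 0.92 [224. 234.] [ 0.523 -0.117
[... 222 characters left out ...]
e spatula 0.57 [286. 203.] [0.446 0.105 0.   ]
top lid_handle 0.72 [271. 184.] [0.586 0.064 0.164]
top release_tab 0.56 [261. 210.] [0.52  0.092 0.146]
top lid_hinge 0.64 [282. 133.] [0.727 0.032 0.126]
top centrifuge 0.84 [277. 180.] [0.614 0.048 0.   ]
top rack 0.82 [209. 177.] [0.626 0.251 0.   ]
top reagent 0.69 [343. 179.] [ 0.614 -0.147  0.   ]
top beaker 0.92 [336. 214.] [ 0.511 -0.124  0.   ]
top jar 0.63 [375. 190.] [ 0.579 -0.24   0.   ]
top jar 0.52 [272. 182.] [0.61  0.065 0.   ]
top tipbox 0.86 [168. 136.] [0.751 0.374 0.   ]
top tipbox 0.29 [374. 192.] [ 0.574 -0.239  0.   ]
top blockheater 0.86 [366. 257.] [ 0.383 -0.209  0.   ]
top spatula 0.76 [148. 212.] [0.526 0.431 0.   ]
```

```bash
python3 -c "
import cv2,numpy as np
a=cv2.imread('pics/scene.png');b=cv2.imread('pics/top.png')
cv2.imwrite('pics/both.png',cv2.resize(np.vstack([a,b]),(400*1,600)))"
```

```text
(no output)
```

View pics/scene.png

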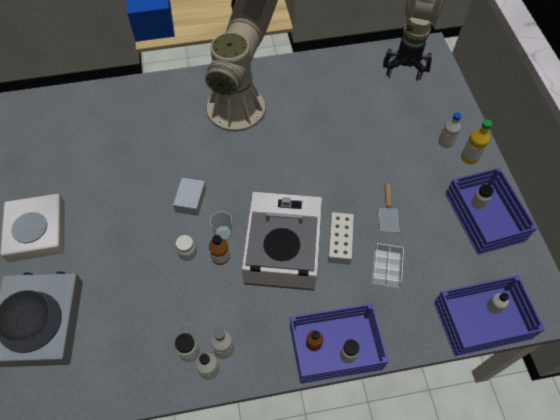

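View pics/top.png

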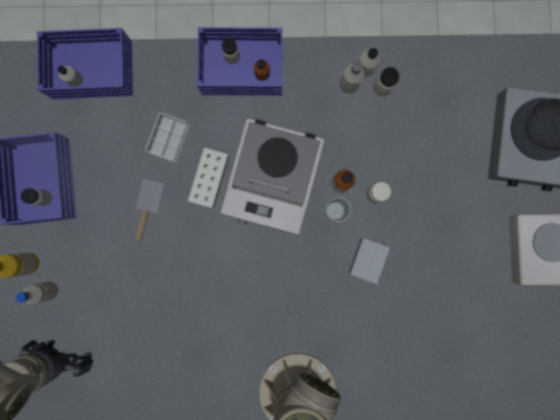

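The scene shows the centrifuge (about 270,180 in top) turned about -13°. The handle bar is near (268,186) and the tab near (261,210). Next I'll move above the handle for a close look.

```bash
cat >> h.py <<'E'
def go(target,yaw,tilt=0):
    """slide/angular (tool axes) to TCP target; tool y along heading yaw(deg), tool z down, tilt (deg) about tool x"""
    s=get_state();c=Rq(s["orientation"])
    y=np.array([np.cos(np.radians(yaw)),np.sin(np.radians(yaw)),0]);z=np.array([0,0,-1.]);x=np.cross(y,z)
    G=R.from_matrix(np.c_[x,y,z])*R.from_rotvec([tilt,0,0],degrees=True)
    print("slide",np.round(c.inv().apply(np.array(target)-s["tcp_pos"])*1000,1),"ang",np.round((c.inv()*G).as_rotvec(degrees=True),1))
E
python3 -c "
from h import *
go([.57,.065,.33],-13)"
```

```text
slide [-517.7 -327.9  -87.7] ang [ 0. -0. 84.]
```

{"api": "jog_arm", "payload": {
  "moves": [
    {"slide": [0,0,-60],"angular": [0,0,7],"fingers": 0},
    {"slide": [-518,-328,-88],"angular": [0,0,84],"fingers": 0},
    {"slide": [-518,-328,-88],"angular": [0,0,84],"fingers": 0},
    {"slide": [-518,-328,-88],"angular": [0,0,84],"fingers": 0},
    {"slide": [-518,-328,-88],"angular": [0,0,84],"fingers": 0},
    {"slide": [-518,-328,-88],"angular": [0,0,84],"fingers": 0},
    {"slide": [-518,-328,-88],"angular": [0,0,84],"fingers": 0},
    {"slide": [-518,-328,-88],"angular": [0,0,84],"fingers": 0},
    {"slide": [-518,-328,-88],"angular": [0,0,84],"fingers": 0},
    {"slide": [-518,-328,-88],"angular": [0,0,84],"fingers": 0}
  ]
}}

```text
clock: 2.03
tcp_pos: [0.4217, 0.2498, 0.3127]
orientation: [0.0, 0.712, 0.702, 0.0]
wrist_force: [0.2, 0.1, 1.0]
finger_gap: 0.0856
grip_force: 0.0
```

```bash
python3 -c "
from h import *
go([.57,.065,.33],-13)"
```

```text
slide [-182.7  150.9  -17.2] ang [ 0.  -0.  12.2]
```

{"api": "jog_arm", "payload": {
  "moves": [
    {"slide": [-183,151,-17],"angular": [0,0,12.2],"fingers": 0.3},
    {"slide": [-183,151,-17],"angular": [0,0,12.2],"fingers": 0.3},
    {"slide": [-183,151,-17],"angular": [0,0,12.2],"fingers": 0.3},
    {"slide": [-183,151,-17],"angular": [0,0,12.2],"fingers": 0.3},
    {"slide": [-183,151,-17],"angular": [0,0,12.2],"fingers": 0.3},
    {"slide": [-183,151,-17],"angular": [0,0,12.2],"fingers": 0.3},
    {"slide": [-183,151,-17],"angular": [0,0,12.2],"fingers": 0.3},
    {"slide": [-183,151,-17],"angular": [0,0,12.2],"fingers": 0.3}
  ]
}}

```text
clock: 2.7
tcp_pos: [0.5711, 0.0659, 0.3285]
orientation: [-0.0, 0.782, 0.624, -0.0]
wrist_force: [-0.4, 0.4, 0.2]
finger_gap: 0.0598
grip_force: 0.0
```

Run:
```python
from h import *
s=get_state();print(s["tcp_pos"],s["orientation"],s["joint_pos"],s["finger_gap"],s["wrist_force"])
p=read_camera("wrist");save(p,"w1");print(np.round(p["tool_from_camera"],3))
for t,z in dict(lid_handle=.164,release_tab=.146,lid_hinge=.126).items():
    for r in tip_of(t,p)[:2]: print(t,round(r["p"],2),np.round(r["point"]),np.round(atz(p,r["point"],z,s),3))
```

```text
[0.57108834 0.06586639 0.32849975] [-4.37845771e-04  7.81789546e-01  6.23542163e-01 -2.90051050e-04] [-2.49378331e-02  3.08861787e-01  2.49080571e-01  1.51202240e+00
  2.97863997e-04  1.77012365e+00] 0.05976699371984313 [-0.41508995  0.40298713  0.18526404]
[[ 0.001 -0.949 -0.314  0.08 ]
 [ 1.     0.002 -0.001 -0.   ]
 [ 0.002 -0.314  0.949 -0.13 ]
 [ 0.     0.     0.     1.   ]]
lid_handle 0.93 [289. 188.] [0.58  0.071 0.164]
release_tab 0.98 [232. 180.] [0.522 0.088 0.146]
lid_hinge 0.61 [209. 329.] [ 0.43  -0.111  0.126]
lid_hinge 0.6 [421. 188.] [0.731 0.027 0.126]
```

View pics/w1.png

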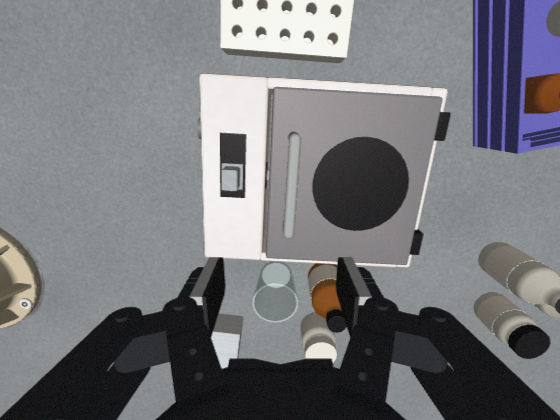

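The wrist view shows the handle bar from (295,135) to (289,236), the tab at (232,178), and the front deck on the left.

Run:
```python
from h import *
s=get_state();p=read_camera("wrist")
a=atz(p,(295,137),.166,s);b=atz(p,(289,235),.166,s);print(a,b,(a+b)/2,np.linalg.norm(a-b),np.degrees(np.arctan2(*(a-b)[[1,0]]))-90)
a=atz(p,(201,75),.12,s);b=atz(p,(206,257),.12,s);print(a,b,np.linalg.norm(a-b),np.degrees(np.arctan2(*(a-b)[[1,0]]))-90)
a=atz(p,(264,258),.132,s);b=atz(p,(275,88),.132,s);print(np.degrees(np.arctan2(*(b-a)[[1,0]]))-90)
```

```text
[0.59574336 0.12228945 0.166     ] [0.56849597 0.02188589 0.166     ] [0.58211966 0.07208767 0.166     ] 0.10403506966485145 -15.183178979875464
[0.51246075 0.20285852 0.12      ] [ 0.45436002 -0.00475693  0.12      ] 0.2155919047115338 -15.63416087924017
-16.806222090209857
```

```bash
python3 -c "
from h import *
go([.582,.071,.158],-15.5)"
```

```text
slide [  5.   11.6 171.6] ang [ 0.  -0.   2.9]
```

{"api": "jog_arm", "payload": {
  "moves": [
    {"slide": [5,12,40],"angular": [0,0,2.5],"fingers": 0.4},
    {"slide": [5,12,80],"angular": [0,0,2.5],"fingers": 0.4},
    {"slide": [5,12,110],"angular": [0,0,2.5],"fingers": 0.4},
    {"slide": [5,12,120],"angular": [0,0,2.5],"fingers": 0.4},
    {"slide": [5,12,120],"angular": [0,0,2.5],"fingers": 0.4}
  ]
}}

```text
clock: 3.37
tcp_pos: [0.5807, 0.0707, 0.2066]
orientation: [-0.002, 0.794, 0.608, -0.002]
wrist_force: [-1.4, 0.4, -0.2]
finger_gap: 0.0514
grip_force: 0.0
```

Run:
```python
from h import *
s=get_state();print(s["tcp_pos"],s["finger_gap"])
p=read_camera("wrist");save(p,"w2")
for t,z in dict(lid_handle=.164,release_tab=.146).items():
    for r in tip_of(t,p)[:2]: print(t,round(r["p"],2),np.round(r["point"]),np.round(atz(p,r["point"],z,s),3))
go([.582,.071,.158],-15.5)
```

```text
[0.58068545 0.07065182 0.20662683] 0.05141003641644176
lid_handle 0.91 [282. 243.] [0.582 0.071 0.164]
release_tab 0.66 [190. 231.] [0.519 0.088 0.146]
slide [ 0.3 -2.6 53.8] ang [ 0.2 -0.1  0.4]
```

View pics/w2.png

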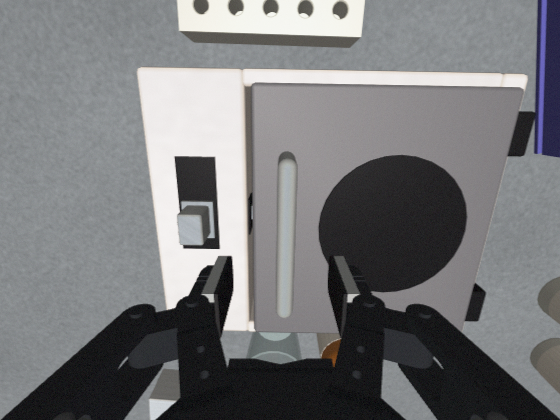

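The bar runs through (285,155)-(283,315), between the open fingers, so the measurement holds. I'll descend and close gently.

{"api": "jog_arm", "payload": {
  "moves": [
    {"slide": [0,0,20],"fingers": 0.4},
    {"slide": [0,0,40],"fingers": 0.4},
    {"slide": [0,0,50],"fingers": 0.4},
    {"slide": [0,0,50],"fingers": 0.4},
    {"slide": [0,0,50],"fingers": 0.9},
    {"slide": [0,0,50],"fingers": 1},
    {"slide": [0,0,50],"fingers": 1},
    {"slide": [0,0,50],"fingers": 1},
    {"slide": [0,0,50],"fingers": 1},
    {"slide": [0,0,50],"fingers": 1}
  ],
  "squeeze": 30
}}

```text
schema error: expected keys fingers, slide, angular
```

{"api": "jog_arm", "payload": {
  "moves": [
    {"slide": [0,0,20],"angular": [0,0,0],"fingers": 0.4},
    {"slide": [0,0,40],"angular": [0,0,0],"fingers": 0.4},
    {"slide": [0,0,50],"angular": [0,0,0],"fingers": 0.4},
    {"slide": [0,0,50],"angular": [0,0,0],"fingers": 0.4},
    {"slide": [0,0,50],"angular": [0,0,0],"fingers": 0.9},
    {"slide": [0,0,50],"angular": [0,0,0],"fingers": 1},
    {"slide": [0,0,50],"angular": [0,0,0],"fingers": 1},
    {"slide": [0,0,50],"angular": [0,0,0],"fingers": 1},
    {"slide": [0,0,50],"angular": [0,0,0],"fingers": 1},
    {"slide": [0,0,50],"angular": [0,0,0],"fingers": 1}
  ],
  "squeeze": 30
}}

```text
clock: 4.35
tcp_pos: [0.5836, 0.0698, 0.1609]
orientation: [0.0, 0.794, 0.608, 0.001]
wrist_force: [-2.4, 1.0, 6.6]
finger_gap: 0.0108
grip_force: 29.5
```

{"api": "jog_arm", "payload": {
  "moves": [
    {"slide": [0,0,-2],"angular": [0,0,0],"fingers": 1},
    {"slide": [0,0,-3],"angular": [0,0,0],"fingers": 1},
    {"slide": [0,0,-4],"angular": [0,0,0],"fingers": 1},
    {"slide": [0,0,-4],"angular": [0,0,0],"fingers": 1}
  ]
}}

```text
clock: 4.68
tcp_pos: [0.5841, 0.0696, 0.1633]
orientation: [0.0, 0.794, 0.608, 0.001]
wrist_force: [4.5, 1.3, -3.6]
finger_gap: 0.0108
grip_force: 29.2
```

{"api": "jog_arm", "payload": {
  "moves": [
    {"slide": [0,0,-1],"angular": [0,0,0],"fingers": 1},
    {"slide": [0,0,-2],"angular": [0,0,0],"fingers": 1},
    {"slide": [0,0,-2],"angular": [0,0,0],"fingers": 1}
  ]
}}

```text
clock: 4.93
tcp_pos: [0.5845, 0.0695, 0.1653]
orientation: [0.001, 0.794, 0.607, 0.001]
wrist_force: [6.1, 0.1, -5.1]
finger_gap: 0.0107
grip_force: 29.2
```

{"api": "jog_arm", "payload": {
  "moves": [
    {"slide": [0,0,-1],"angular": [0,0,0],"fingers": 1},
    {"slide": [0,0,-2],"angular": [0,0,0],"fingers": 1},
    {"slide": [0,0,-2],"angular": [0,0,0],"fingers": 1}
  ]
}}

```text
clock: 5.18
tcp_pos: [0.585, 0.0693, 0.1673]
orientation: [0.001, 0.794, 0.607, 0.001]
wrist_force: [7.8, 1.0, -5.0]
finger_gap: 0.0105
grip_force: 29.2
```

{"api": "jog_arm", "payload": {
  "moves": [
    {"slide": [0,2,-2],"angular": [0,0,0],"fingers": 1},
    {"slide": [0,3,-4],"angular": [0,0,0],"fingers": 1},
    {"slide": [0,3,-6],"angular": [0,0,0],"fingers": 1},
    {"slide": [0,4,-6],"angular": [0,0,0],"fingers": 1}
  ]
}}

```text
clock: 5.52
tcp_pos: [0.5869, 0.0688, 0.1734]
orientation: [-0.0, 0.794, 0.608, -0.0]
wrist_force: [-0.2, 2.7, -3.1]
finger_gap: 0.0107
grip_force: 29.5
```

Run:
```python
from h import *
s=get_state();print(s["tcp_pos"],s["finger_gap"],s["wrist_force"],s["ft_torque"])
p=read_camera("wrist");save(p,"w3")
```

```text
[0.58686003 0.06876635 0.17344378] 0.010654146332898289 [-0.17551763  2.70479635 -3.12037014] [ 0.40039326  0.0430232  -0.14904384]
```

View pics/w3.png

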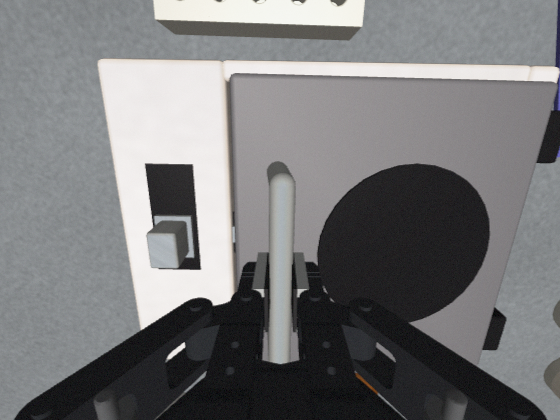

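The lid rose 12.5 mm, well beyond the 3.5 mm play, with only about 3 N of load. It is not caught, so the tab stays untouched. Next I'll plan the arc.

```bash
cat > arc.py <<'E'
import sys,numpy as np
# lid degrees from-> to, tilt from -> to, rows; slide in tool axes at start tilt
p0,p1,t0,t1,n=map(float,sys.argv[1:])
pos=lambda p:159.6*np.array([-np.cos(np.radians(p+13.8)),np.sin(np.radians(p+13.8))]) # rear, up
zt=lambda t:np.array([-np.sin(np.radians(t)),-np.cos(np.radians(t))])
yt=lambda t:np.array([np.cos(np.radians(t)),-np.sin(np.radians(t))])
tcp=lambda p,t:pos(p)+3*zt(t)
for k in range(1,int(n)+1):
    p=p0+(p1-p0)*k/n;t=t0+(t1-t0)*k/n;d=tcp(p,t)-tcp(p0,t0)
    print(round(p,1),"slide",0,round(d@yt(t0),1),round(d@zt(t0),1),"ang",round(t-t0,1))
E
python3 arc.py 4.6 24.6 0 10 10
```

```text
6.6 slide 0 1.8 -5.3 ang 1.0
8.6 slide 0 3.8 -10.4 ang 2.0
10.6 slide 0 5.9 -15.6 ang 3.0
12.6 slide 0 8.3 -20.6 ang 4.0
14.6 slide 0 10.8 -25.5 ang 5.0
16.6 slide 0 13.5 -30.4 ang 6.0
18.6 slide 0 16.3 -35.2 ang 7.0
20.6 slide 0 19.3 -39.8 ang 8.0
22.6 slide 0 22.5 -44.4 ang 9.0
24.6 slide 0 25.8 -48.8 ang 10.0
```

{"api": "jog_arm", "payload": {
  "moves": [
    {"slide": [0,1.8,-5.3],"angular": [1,0,0],"fingers": 1},
    {"slide": [0,3.8,-10.4],"angular": [2,0,0],"fingers": 1},
    {"slide": [0,5.9,-15.6],"angular": [3,0,0],"fingers": 1},
    {"slide": [0,8.3,-20.6],"angular": [4,0,0],"fingers": 1},
    {"slide": [0,10.8,-25.5],"angular": [5,0,0],"fingers": 1},
    {"slide": [0,13.5,-30.4],"angular": [6,0,0],"fingers": 1},
    {"slide": [0,16.3,-35.2],"angular": [7,0,0],"fingers": 1},
    {"slide": [0,19.3,-39.8],"angular": [8,0,0],"fingers": 1},
    {"slide": [0,22.5,-44.4],"angular": [9,0,0],"fingers": 1},
    {"slide": [0,25.8,-48.8],"angular": [10,0,0],"fingers": 1}
  ]
}}

```text
clock: 6.4
tcp_pos: [0.6107, 0.0619, 0.2218]
orientation: [-0.071, 0.791, 0.605, -0.054]
wrist_force: [-0.4, 0.9, -3.5]
finger_gap: 0.0109
grip_force: 29.3
```

```bash
python3 arc.py 24.6 44.6 10 22 10;python3 -c "
from h import *
print(get_state()['joint_pos'])"
```

```text
26.6 slide 0 2.7 -4.9 ang 1.2
28.6 slide 0 5.5 -9.6 ang 2.4
30.6 slide 0 8.5 -14.3 ang 3.6
32.6 slide 0 11.7 -18.8 ang 4.8
34.6 slide 0 15.0 -23.2 ang 6.0
36.6 slide 0 18.5 -27.6 ang 7.2
38.6 slide 0 22.1 -31.7 ang 8.4
40.6 slide 0 25.9 -35.8 ang 9.6
42.6 slide 0 29.8 -39.7 ang 10.8
44.6 slide 0 33.8 -43.5 ang 12.0
[-0.04748094  0.54674714  0.33580643  1.53429869  0.03751163  1.78465102]
```

{"api": "jog_arm", "payload": {
  "moves": [
    {"slide": [0,2.7,-4.9],"angular": [1.2,0,0],"fingers": 1},
    {"slide": [0,5.5,-9.6],"angular": [2.4,0,0],"fingers": 1},
    {"slide": [0,8.5,-14.3],"angular": [3.6,0,0],"fingers": 1},
    {"slide": [0,11.7,-18.8],"angular": [4.8,0,0],"fingers": 1},
    {"slide": [0,15,-23.2],"angular": [6,0,0],"fingers": 1},
    {"slide": [0,18.5,-27.6],"angular": [7.2,0,0],"fingers": 1},
    {"slide": [0,22.1,-31.7],"angular": [8.4,0,0],"fingers": 1},
    {"slide": [0,25.9,-35.8],"angular": [9.6,0,0],"fingers": 1},
    {"slide": [0,29.8,-39.7],"angular": [10.8,0,0],"fingers": 1},
    {"slide": [0,33.8,-43.5],"angular": [12,0,0],"fingers": 1}
  ]
}}

```text
clock: 7.23
tcp_pos: [0.6497, 0.0507, 0.2598]
orientation: [-0.153, 0.779, 0.596, -0.118]
wrist_force: [-2.4, -1.4, -1.5]
finger_gap: 0.0106
grip_force: 29.4
```

```bash
python3 arc.py 44.6 62.6 22 34 9;python3 -c "
from h import *
print(get_state()['joint_pos'])"
```

```text
46.6 slide 0 3.3 -4.4 ang 1.3
48.6 slide 0 6.8 -8.7 ang 2.7
50.6 slide 0 10.4 -12.9 ang 4.0
52.6 slide 0 14.2 -17.0 ang 5.3
54.6 slide 0 18.0 -20.9 ang 6.7
56.6 slide 0 22.1 -24.7 ang 8.0
58.6 slide 0 26.2 -28.3 ang 9.3
60.6 slide 0 30.5 -31.8 ang 10.7
62.6 slide 0 34.9 -35.1 ang 12.0
[-0.07614001  0.8887017   0.99246518  2.05692345  0.06926585  1.74598632]
```

Joints 3 and 4 are nearing their ranges, so I'll stop tilting the tool and let the bar turn in the pads.

```bash
python3 arc.py 44.6 62.6 22 22 9
```

```text
46.6 slide 0 3.4 -4.4 ang 0.0
48.6 slide 0 6.9 -8.7 ang 0.0
50.6 slide 0 10.6 -12.9 ang 0.0
52.6 slide 0 14.4 -17.0 ang 0.0
54.6 slide 0 18.4 -20.9 ang 0.0
56.6 slide 0 22.5 -24.6 ang 0.0
58.6 slide 0 26.7 -28.3 ang 0.0
60.6 slide 0 31.1 -31.7 ang 0.0
62.6 slide 0 35.6 -35.1 ang 0.0
```

{"api": "jog_arm", "payload": {
  "moves": [
    {"slide": [0,3.4,-4.4],"angular": [0,0,0],"fingers": 1},
    {"slide": [0,6.9,-8.7],"angular": [0,0,0],"fingers": 1},
    {"slide": [0,10.6,-12.9],"angular": [0,0,0],"fingers": 1},
    {"slide": [0,14.4,-17],"angular": [0,0,0],"fingers": 1},
    {"slide": [0,18.4,-20.9],"angular": [0,0,0],"fingers": 1}
  ]
}}

```text
clock: 7.65
tcp_pos: [0.6655, 0.0461, 0.2691]
orientation: [-0.155, 0.779, 0.596, -0.118]
wrist_force: [-5.6, 6.0, 11.3]
finger_gap: 0.0103
grip_force: 31.8
```

```bash
python3 arc.py 54.6 62.6 22 22 4; python3 -c "
from h import *
print(get_state()['joint_pos'])"
```

```text
56.6 slide 0 4.1 -3.8 ang 0.0
58.6 slide 0 8.3 -7.4 ang 0.0
60.6 slide 0 12.7 -10.9 ang 0.0
62.6 slide 0 17.2 -14.2 ang 0.0
[-0.08215806  1.0081869   1.26214203  2.21083684  0.0709947   1.73989288]
```

Joint 3 is at its limit, so I'll back off. I'll undo the tilt about the bar, which shortens the reach.

```bash
python3 arc.py 52.5 51.5 22 8 5
```

```text
52.3 slide 0 -0.2 0.4 ang -2.8
52.1 slide 0 -0.5 0.8 ang -5.6
51.9 slide 0 -0.7 1.2 ang -8.4
51.7 slide 0 -1.0 1.5 ang -11.2
51.5 slide 0 -1.2 1.9 ang -14.0
```

{"api": "jog_arm", "payload": {
  "moves": [
    {"slide": [0,-0.2,0.4],"angular": [-2.8,0,0],"fingers": 1},
    {"slide": [0,-0.5,0.8],"angular": [-5.6,0,0],"fingers": 1},
    {"slide": [0,-0.7,1.2],"angular": [-8.4,0,0],"fingers": 1},
    {"slide": [0,-1,1.5],"angular": [-11.2,0,0],"fingers": 1},
    {"slide": [0,-1.2,1.9],"angular": [-14,0,0],"fingers": 1},
    {"slide": [0,-1.2,1.9],"angular": [-14,0,0],"fingers": 1}
  ]
}}

```text
clock: 8.15
tcp_pos: [0.6644, 0.0463, 0.2696]
orientation: [-0.054, 0.792, 0.607, -0.04]
wrist_force: [-4.8, 2.3, 5.6]
finger_gap: 0.0107
grip_force: 33.4
```

```bash
cat > st.py <<'E'
from h import *
s=get_state();r=Rq(s["orientation"]);print(s['joint_pos'].round(3),s["wrist_force"].round(1))
z=r.apply([0,0,1]);b=s["tcp_pos"]-.003*z;H=np.array([.731,.030,.126]);u=np.array([np.cos(np.radians(15.5)),-np.sin(np.radians(15.5)),0])
v=b-H;print("bar",b.round(4),"tilt",np.degrees(np.arcsin(-z@u)).round(1),"rear",(v@u).round(4),"radius",np.hypot(v@u,v[2]).round(4),"lid",(np.degrees(np.arctan2(v[2],-(v@u)))-13.8).round(1))
E
python3 st.py
```

```text
[-0.063  0.63   0.601  1.673  0.028  1.77 ] [-4.8  2.3  5.6]
bar [0.6647 0.0462 0.2726] tilt 7.7 rear -0.0682 radius 0.1617 lid 51.3
```

```bash
python3 arc.py 51.3 63.3 7.7 7.7 8
```

```text
52.8 slide 0 3.5 -2.2 ang 0.0
54.3 slide 0 7.2 -4.3 ang 0.0
55.8 slide 0 10.8 -6.3 ang 0.0
57.3 slide 0 14.5 -8.3 ang 0.0
58.8 slide 0 18.3 -10.1 ang 0.0
60.3 slide 0 22.1 -11.8 ang 0.0
61.8 slide 0 25.9 -13.4 ang 0.0
63.3 slide 0 29.8 -14.9 ang 0.0
```

{"api": "jog_arm", "payload": {
  "moves": [
    {"slide": [0,3.5,-2.2],"angular": [0,0,0],"fingers": 1},
    {"slide": [0,7.2,-4.3],"angular": [0,0,0],"fingers": 1},
    {"slide": [0,10.8,-6.3],"angular": [0,0,0],"fingers": 1},
    {"slide": [0,14.5,-8.3],"angular": [0,0,0],"fingers": 1},
    {"slide": [0,18.3,-10.1],"angular": [0,0,0],"fingers": 1},
    {"slide": [0,22.1,-11.8],"angular": [0,0,0],"fingers": 1},
    {"slide": [0,22.1,-11.8],"angular": [0,0,0],"fingers": 1}
  ]
}}

```text
clock: 8.73
tcp_pos: [0.6898, 0.039, 0.279]
orientation: [-0.054, 0.793, 0.606, -0.04]
wrist_force: [-5.5, 2.3, 11.6]
finger_gap: 0.0104
grip_force: 34.6
```

```bash
python3 st.py; python3 -c "
from h import *
a=read_camera('scene');w=read_camera('wrist')
import cv2
c=cv2.resize(a['color'][150:320,180:380],(400,340));w2=cv2.resize(w['color'],(400,300))
cv2.imwrite('pics/end.png',cv2.cvtColor(np.hstack([c[:300],w2]),cv2.COLOR_RGB2BGR))"
```

```text
[-0.071  0.704  0.755  1.754  0.028  1.763] [-5.5  2.3 11.6]
bar [0.6902 0.0389 0.282 ] tilt 7.7 rear -0.0417 radius 0.1615 lid 61.2
```

View pics/end.png

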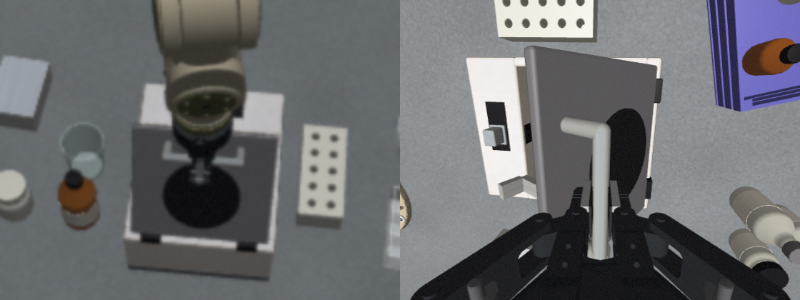

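The lid stands open at about 60° with the bar between the fingers, and nothing else has moved. I'll relax the residual 11 N slightly, then hand in.

{"api": "jog_arm", "payload": {
  "moves": [
    {"slide": [0,0,-1],"angular": [0,0,0],"fingers": 1},
    {"slide": [0,0,-2],"angular": [0,0,0],"fingers": 1},
    {"slide": [0,0,-2],"angular": [0,0,0],"fingers": 1},
    {"slide": [0,0,-2],"angular": [0,0,0],"fingers": 1},
    {"slide": [0,0,-2],"angular": [0,0,0],"fingers": 1},
    {"slide": [0,0,-2],"angular": [0,0,0],"fingers": 1}
  ]
}}

```text
clock: 9.33
tcp_pos: [0.6902, 0.0389, 0.2792]
orientation: [-0.054, 0.793, 0.606, -0.041]
wrist_force: [-3.2, 0.6, 8.4]
finger_gap: 0.0106
grip_force: 34.2
```

```bash
python3 st.py; python3 -c "
from h import *
s=get_state();print(s['finger_gap'],s['grip_force'],hand_in())"
```

```text
[-0.071  0.707  0.76   1.757  0.027  1.763] [-3.2  0.6  8.4]
bar [0.6906 0.0388 0.2822] tilt 7.8 rear -0.0413 radius 0.1615 lid 61.4
the job is handed in; nothing more can be done
0.010581622426945117 34.17703986167908 None
```

The tug showed the lid was free, so I left the release tab alone, raised the lid to about 61° and handed in at about 9 s still holding it; joint 3 briefly read 1.262 rad against its 1.26 rad limit on the way up, which may count against the run.

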